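# Port readings and lid cut-out check on a UV curing chamber

## Robot

A 6-joint arm with a two-finger parallel gripper is mounted at the origin on the work surface. World frame = base frame: x ahead of the robot, y to its left, z up, the work surface at z = 0. Lengths are in m, angles in rad, forces in N, time in s.
With the tool pointing down it reaches from about 0.3 to 0.875 m from the base axis. Payload 6.4 kg.
Tool frame: the origin (TCP) lies at the very end of the fingers, on their centre line; the grasp point (between the pads) lies 19 mm behind it; z points along the fingers, y is the line along which they close (so a half turn about z gives the same grasp; the last joint's range is limited). The gripper opens to 85 mm and grips with 20 to 120 N. Pads are 22 mm wide; open, the fingers measure 114 mm over their backs; the gripper's body (76 mm by 85 mm) begins 54 mm behind the grasp point. The pads swing forward as they close: fully open they stand 13 mm farther back than shut.
Start: joints at [-1.386, 0.181, 1.607, -0, 1.354, -0.206], TCP at [0.219, -0.532, 0.231] pointing down, gripper open.
Joint ranges: [-2.99, 2.99], [-0.89, 2.07], [0.3, 2.58], [-1.14, 4.28], [0, 2.63], [-3.12, 3.12]. Speed limits (rad/s): [2.57, 2.57, 3.01, 3.14, 3.14, 3.14].

## Interface

Orientations are given as a unit quaternion [w, x, y, z].
In Python, from bench import telemetry, camera, ctrl, spotter gives the robot as it stands.
- The arm moves only by the tool send_rows, never from a script. Its argument "series" is a list of rows, each a list of 3 entries, a list of its own where there are three numbers: the turn, a rotation vector about the world's x, y, z in degrees, then the shift along the world's x, y, z in mm, then the closure, from -1 (fully open) to 1 (shut), so that 0 is half open. In form: [[[rx, ry, rz], [dx, dy, dz], gripper], ...]. A call has 1 to 10 rows; each row is the pose to reach, as a shift and turn from the pose commanded when the call began; what a row does not reach only later rows make up. A row lasts 1/8 s, in which the tool goes at most 62.5 mm and 10.7 degrees, less where a joint would pass 70% of its speed; a pose out of reach is approached as far as the arm can. A call with a gripper value outside its range is refused whole. The fingers move at their own pace and stop on an object; the grip force is fixed at half the most. Time passes only in rows, so rows that repeat a pose let the fingers close. It gives the time, the measured TCP pose, the force, the opening and the grip force at its end, in the units of the state.
- telemetry.get_obs(): the state, without advancing time (a new reading comes with each control period).
- camera(name): name is "scene" or "top" or "wrist"; returns a dict with "pixels" (400x640x3 uint8, red, green, blue), "camera_matrix" (3x3 intrinsics, pixels), "xyz" and "orientation" of the camera in the world. Camera axes: x right, y up, looking along -z (the intrinsics and any distortion apply to the point x, -y, -z); pixel columns grow to the right and rows downward; lengths in m; the calibration is good to about 2 mm. A picture is of the moment at which its call begins. There is no depth.
- ctrl.hand_in(): hands the job in; it is judged then, once.
Trained networks look in the newest picture that a camera, given by its name, has taken for a name from the list of things; names that differ only in an ending like _2 or _b are one class to them, and where a whole thing is asked for, a point or a joint stands for the part that bears it (a point fixed in the world has none). Each returns a list of dicts, best first, with "conf" (0 to 1); they miss things now and then, are a little off and sometimes report something else, mostly with a low value. They report only what shows in the picture. A call takes as long as a camera call.
- spotter.boxes_of(thing, camera): "xyz" ([x, y, z] in m, in world coordinates, good to about 4 mm: the middle of the surface that is visible of it).
- spotter.landmark_of(thing, camera): "xyz" ([x, y, z] in m, in world coordinates, good to about 4 mm: a listed point, or the origin of a listed thing).
The state is a dict: "time_s": time; "q": joint angles; "dq": joint speeds; "joint_efforts": joint torques, N m; "eef_pos": TCP position; "eef_rot": TCP orientation; "wrist_force": force on the tool from outside, world axes, zero at the start; "torque": the same for the moment, N m; "opening": opening from 0.0 (shut) to 1.0 (fully open); "grasp_force": force on a finger pad.
Only numpy, scipy, OpenCV 4.12 (cv2) and the standard library are available. Lean on these libraries where they do the work, as an engineer would, in place of code of your own. Each camera call takes 0.05 s, during which the arm holds its last target. There are 200 camera calls.

## Task

Do the routine safety check on the UV curing chamber: take the pen light-meter out of its holder block, rest its tip lightly for a moment on the window of the left measuring port and then of the right one, and stand it back in the holder. Then take the sprung lid by its bar, ease it up to the 35-degree trip line on the quadrant without swinging well past it, and finish while still holding it there, steady in the gripper, so that the cut-out can be read. Leave the lens tray, the cement bottle and the blower where they are.

Things in the scene. Friction and masses are not known exactly. Their poses are not given: they have to be found in the camera images.
- meter_center (a point): Pen light-meter (grey plastic, loose, about 70 g): round, 150 mm long, barrel 22 mm diameter, its lowest 22 mm tapering to a flat tip 8 mm across. Starts upright in the holder block, tip down, 85 mm standing out; grip it there, e.g. 115 mm above the tip. This point is on its axis at half length, 75 mm above the tip; z points from tip to top end.
- meter: The same pen light-meter; the origin is at the centre of its flat tip, z runs along the pen away from the tip.
- meter_tip (a point): Centre of the flat end of the meter's tip.
- holder_mouth (a point): Centre of the mouth of the bore in the meter's holder: a white plastic block 60 x 60 x 75 mm high, fixed to the table, with one upright round bore of 25 mm diameter, 65 mm deep, slightly chamfered. The point is level with the block's top. The block stands near the front left or the front right of the chamber.
- holder_bore (a point): Centre of the floor of the holder's bore, 10 mm above the table, where the meter's tip stands.
- chamber: UV curing chamber: grey case 240 mm deep (local x), 260 mm wide (local y), top deck 120 mm above the table, fixed. Origin on the table under it; its front (control panel) faces local -x, towards the robot, 110 mm from the origin; its left is local +y. The white lid with an amber pane is in the middle of the top, a lamp house with a measuring port on each side of it.
- port_left_top (a point): Left measuring port (local +y side, the robot's left): round steel bezel 26 mm diameter, 4 mm high, on the deck, with a glass window 18 mm diameter in its middle. The point is the centre of the window, on the flat upper face, 124 mm above the table.
- port_right_top (a point): Right measuring port (local -y side, the robot's right), same as the left one: centre of its window, 124 mm above the table.
- lid (a joint): Opening angle of the lid in rad: 0 = closed (as it starts), growing as the front edge rises; limit 1.35. A spring and the lid's weight close it whenever it is let go: about 5 N upward at the bar starts it, 9 N holds it at 35 degrees. The trip line is at 0.611 rad (35 degrees).
- lid_hinge (a point): Middle of the lid's hinge axis, at the back of the lid, 126 mm above the table; the axis is level along the chamber's local y.
- lid_bar (a point): The lid's handle: round steel bar 12 mm diameter, 116 mm long, parallel to the hinge, on two end arms; the middle 100 mm is free all round. The point is the bar's centre: closed, 262 mm in front of the hinge axis, 24 mm above it, 150 mm above the table, 37 mm in front of the case's front. It turns with the lid; pinched across from above, it can turn between upright fingers.
- trip_line (a point): The trip line: the one long raised dark line, at 35 degrees, on the graduated aluminium quadrant plate (short lines each 10 degrees) upright on the deck at the right of the lid, centred on the hinge; the point is on the plate's rim, 100 mm from the hinge axis. A steel pin on the lid's right side, 74 mm from the hinge, runs in the plate's slot and meets this line at 35 degrees.
- lens_tray: Bystander: black open tray 100 x 100 x 22 mm with mounted lenses, origin under its centre; on the side opposite to the holder.
- cement_bottle: Bystander: small amber bottle 40 mm diameter, 78 mm high, origin under its centre.
- blower: Bystander: black rubber dust blower, 62 mm diameter, 128 mm high with a thin nozzle on top, origin under its centre.

How it is judged:
By the outcome, as a careful person would: the job done as asked, in the order asked, and still so for the second after the job is handed in, while the arm keeps its last pose, push and grip.
It also fails if it takes over 72 s, if anything falls off the work surface, if the arm or the gripper's body presses on something with over 40 N, if the wrist force passes 120 N, or if a joint passes its speed limit or range.

## Working session

There is one attempt and no reset: what is moved stays moved. The work goes in short steps, Python scripts to look and compute and a tool call to move; the robot and the scene stay as the last step left them, time stands still between calls to the robot, and variables do not carry over. Pictures are saved under pics/ and viewed, at most 10 in all, crops included, and the job is handed in when it is done.

Besides the shell and the picture viewer there is one more tool, called as name([rows], argument=value, ...), one row to a line, values as JSON. send_rows: Moves the arm, as the interface text tells. Its arguments: {"type":"object","properties":{"series":{"type":"array","items":{"type":"array"}}},"required":["series"]}

```bash
mkdir -p pics
python3 - <<'E'
from bench import telemetry, camera, ctrl, spotter
import cv2
o=telemetry.get_obs(); print({k:o[k] for k in("time_s","eef_pos","eef_rot","opening","wrist_force")})
ims=[]
for c in("scene","top"):
    d=camera(c); cv2.imwrite(f"pics/{c}0.png",d["pixels"][:,:,::-1])
    print(c,d["xyz"])
    for t in("meter_tip","meter_center","holder_mouth","chamber","port_left_top","port_right_top","lid_hinge","lid_bar","trip_line","lens_tray","cement_bottle","blower"):
        r=spotter.landmark_of(t,c); print(t,[(x["xyz"],round(x["conf"],2)) for x in r[:2]])
print(telemetry.get_obs()["time_s"])
E
```

```text
{'time_s': 0.0, 'eef_pos': array([ 0.2189403 , -0.53108644,  0.23037437]), 'eef_rot': array([-8.75381974e-04,  9.80968907e-01,  1.94162917e-01, -2.63151850e-06]), 'opening': 0.9990192863502402, 'wrist_force': array([-0.18565597, -0.44549169, -0.84674734])}
scene [1.23007711 0.74878723 0.82408453]
meter_tip []
meter_center [([0.3825, 0.2948, 0.0886], 0.82)]
holder_mouth [([0.3881, 0.2948, 0.0756], 0.89), ([0.7175, 0.3483, -0.0009], 0.63)]
chamber [([0.6053, 0.0264, -0.0009], 0.65)]
port_left_top [([0.5779, 0.1381, 0.1272], 0.61)]
port_right_top [([0.5308, -0.0632, 0.1245], 0.81)]
lid_hinge [([0.7209, 0.0001, 0.1267], 0.95)]
lid_bar [([0.4617, 0.0565, 0.1478], 0.65)]
trip_line [([0.6183, -0.0681, 0.1812], 0.94), ([0.5771, 0.1366, 0.1264], 0.37)]
lens_tray [([0.3881, 0.2954, 0.0759], 0.68), ([0.5327, -0.0645, 0.127], 0.5)]
cement_bottle [([0.7181, 0.3505, -0.0007], 0.59)]
blower [([0.7068, -0.3795, -0.0012], 0.58)]
top [ 0.43158789 -0.01036105  1.29442437]
meter_tip [([0.3832, 0.2947, 0.0865], 0.67), ([0.7174, 0.0033, 0.1264], 0.67)]
meter_center [([0.3884, 0.2956, 0.0843], 0.68)]
holder_mouth [([0.3847, 0.2965, 0.0773], 0.81)]
chamber [([0.6072, 0.023, 0.0024], 0.8), ([0.3852, 0.2919, 0.0114], 0.72)]
port_left_top [([0.5686, 0.1345, 0.1243], 0.77)]
port_right_top [([0.5311, -0.0647, 0.1237], 0.62), ([0.6194, -0.0632, 0.1823], 0.31)]
lid_hinge [([0.7173, 0.0008, 0.1267], 0.97), ([0.6051, 0.0244, 0.0022], 0.55)]
lid_bar [([0.4653, 0.0588, 0.1531], 0.58)]
trip_line [([0.6195, -0.0663, 0.187], 0.59)]
lens_tray [([0.445, -0.3255, -0.0013], 0.62)]
cement_bottle [([0.7192, 0.3454, -0.0001], 0.66), ([0.72, 0.0029, 0.1271], 0.47)]
blower [([0.7064, -0.3861, 0.0011], 0.79), ([0.6176, -0.0637, 0.187], 0.49)]
1.3
```

View pics/scene0.png

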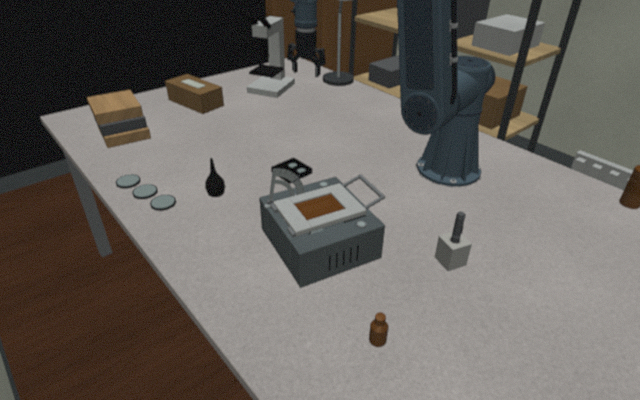

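View pics/top0.png

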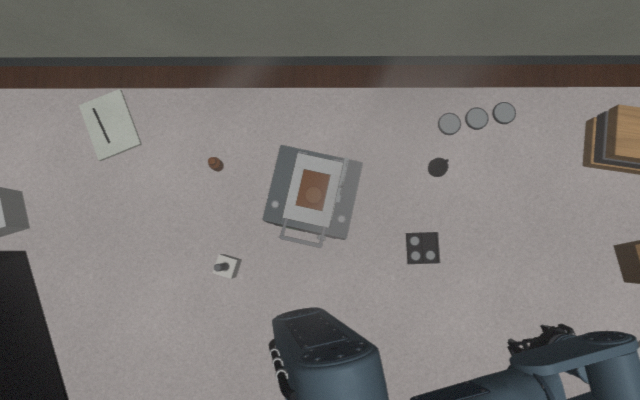

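The chamber is yawed by about -12.3° and the holder is at about (0.386, 0.2955). The lid bar is at about (0.463, 0.058). In the top picture the bar is near pixel (303,240), the meter and holder near (226,266), and the ports near (275,204) and (341,219). I'm moving over the meter with the fingers turned to close along the chamber's x.

send_rows([
  [[0,0,9],[30,50,15],-0.2],
  [[0,0,18],[58,103,30],-0.2],
  [[0,0,28],[86,156,45],-0.2],
  [[0,0,37],[115,210,60],-0.2],
  [[0,0,46],[143,263,70],-0.2],
  [[0,0,55.3],[170,317,70],-0.2],
  [[0,0,55.3],[190,370,70],-0.2],
  [[0,0,55.3],[200,425,70],-0.2],
  [[0,0,55.3],[200,480,70],-0.2],
  [[0,0,55.3],[195,535,70],-0.2],
])

```text
time_s: 2.55
eef_pos: [0.4139, 0.0051, 0.3015]
eef_rot: [0.0, 0.779, 0.627, 0.0]
wrist_force: [0.6, 0.7, 0.6]
opening: 0.6
grasp_force: 0.0
```

send_rows([
  [[0,0,0],[-5,55,0],-0.2],
  [[0,0,0],[-11,110,0],-0.2],
  [[0,0,0],[-18,165,0],-0.2],
  [[0,0,0],[-24,220,0],-0.2],
  [[0,0,0],[-28,265,0],-0.2],
  [[0,0,0],[-28,292,-20],-0.2],
  [[0,0,0],[-28,292,-40],-0.2],
  [[0,0,0],[-28,292,-40],-0.2],
])

```text
time_s: 3.55
eef_pos: [0.3848, 0.2952, 0.2597]
eef_rot: [-0.0, 0.779, 0.628, -0.002]
wrist_force: [0.4, -0.1, 0.4]
opening: 0.6
grasp_force: 0.0
```

Run:
```python
from bench import telemetry, camera, ctrl, spotter
import cv2
d=camera("wrist"); cv2.imwrite("pics/w1.png",d["pixels"][:,:,::-1])
for t in("meter_center","holder_mouth","lid_bar","port_left_top"):
    print(t,[(x["xyz"],round(x["conf"],2)) for x in spotter.landmark_of(t,"wrist")[:2]])
o=telemetry.get_obs(); print({k:o[k] for k in("time_s","q","eef_pos","eef_rot","opening","wrist_force")})
```

```text
meter_center [([0.3858, 0.2908, 0.0842], 0.59)]
holder_mouth [([0.3859, 0.2961, 0.0784], 0.77)]
lid_bar []
port_left_top [([0.5705, 0.1371, 0.1194], 0.8)]
{'time_s': 3.8, 'q': array([ 4.07464363e-01, -4.95929237e-02,  1.78710011e+00, -2.02761693e-05,
        1.40204559e+00,  6.23087205e-01]), 'eef_pos': array([0.38677527, 0.29523742, 0.2624713 ]), 'eef_rot': array([2.81802771e-04, 7.79086426e-01, 6.26915704e-01, 9.80284458e-04]), 'opening': 0.6031451981640998, 'wrist_force': array([0.397636  , 0.22513265, 0.08229459])}
```

View pics/w1.png

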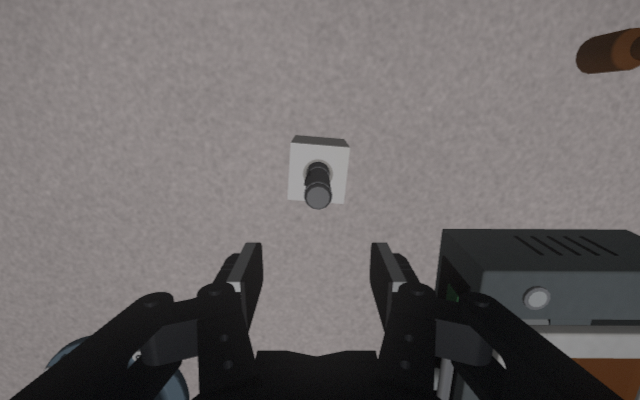

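The wrist picture shows the meter's top at (318,195), centred in the gap between the fingers (columns 260 to 372). I'm descending and gripping.

send_rows([
  [[0,0,0],[0,0,-45],-0.2],
  [[0,0,0],[0,0,-90],-0.2],
  [[0,0,0],[0,0,-125],-0.2],
  [[0,0,0],[0,0,-145],-0.2],
  [[0,0,0],[0,0,-154],-0.2],
  [[0,0,0],[0,0,-154],-0.2],
  [[0,0,0],[0,0,-154],0.3],
  [[0,0,0],[0,0,-154],0.6],
  [[0,0,0],[0,0,-154],1],
  [[0,0,0],[0,0,-154],1],
])

```text
time_s: 5.05
eef_pos: [0.3868, 0.2958, 0.1086]
eef_rot: [0.0, 0.779, 0.627, 0.001]
wrist_force: [-1.8, 0.8, 7.6]
opening: 0.24
grasp_force: 58.5
```

send_rows([
  [[0,0,0],[0,0,0],1],
  [[0,0,0],[0,0,0],1],
  [[0,0,0],[0,0,0],1],
])

```text
time_s: 5.42
eef_pos: [0.3868, 0.2958, 0.1086]
eef_rot: [0.0, 0.779, 0.627, 0.001]
wrist_force: [-1.2, 0.7, 6.0]
opening: 0.242
grasp_force: 58.5
```

send_rows([
  [[0,0,0],[0,0,20],1],
  [[0,0,0],[0,0,60],1],
  [[0,0,0],[0,0,110],1],
  [[0,0,0],[0,0,150],1],
  [[0,0,0],[30,-25,160],1],
  [[0,0,0],[70,-60,160],1],
  [[0,0,0],[115,-98,160],1],
  [[0,0,0],[155,-133,160],1],
  [[0,0,0],[180,-154,150],1],
  [[0,0,0],[186,-159,140],1],
])

```text
time_s: 6.68
eef_pos: [0.5732, 0.1347, 0.2467]
eef_rot: [0.0, 0.78, 0.626, -0.0]
wrist_force: [-1.0, 0.7, -0.2]
opening: 0.24
grasp_force: 59.3
```

send_rows([
  [[0,0,0],[0,0,-10],1],
  [[0,0,0],[0,0,-16],1],
  [[0,0,0],[0,0,-16],1],
])

```text
time_s: 7.05
eef_pos: [0.5711, 0.1373, 0.2309]
eef_rot: [-0.0, 0.778, 0.628, -0.0]
wrist_force: [0.3, -0.0, -0.2]
opening: 0.239
grasp_force: 59.3
```

```bash
cat > h.py <<'E'
from bench import telemetry, camera, ctrl, spotter
import cv2, numpy as np
from scipy.spatial.transform import Rotation as R
def proj(d,p):
    q=d["orientation"]; M=R.from_quat([q[1],q[2],q[3],q[0]]).as_matrix()
    c=M.T@(np.array(p)-d["xyz"]); v=d["camera_matrix"]@[c[0],-c[1],-c[2]]; return v[:2]/v[2]
def st():
    o=telemetry.get_obs(); print({k:np.round(o[k],4) for k in("time_s","eef_pos","eef_rot","opening","wrist_force","grasp_force")}); return o
def crop(d,uv,h,name,s):
    u,v=map(int,uv); u=max(u,h);v=max(v,h)
    c=d["pixels"][v-h:v+h,u-h:u+h,::-1]; cv2.imwrite(name,cv2.resize(c,None,fx=s,fy=s,interpolation=cv2.INTER_CUBIC)); print("crop origin",u-h,v-h)
E
python3 - <<'E'
from h import *
o=st()
ims=[]
for c in("scene","wrist"):
    d=camera(c); print(c)
    for t in("meter_tip","meter_center","port_left_top","port_right_top","meter"):
        print(t,[(x["xyz"],round(x["conf"],2)) for x in spotter.landmark_of(t,c)[:2]])
    u,v=proj(d,[.572,.1365,.14]).astype(int); print(u,v); h=60
    u=min(max(u,h),640-h); v=min(max(v,h),400-h)
    ims.append(cv2.resize(d["pixels"][v-h:v+h,u-h:u+h,::-1],(390,390),interpolation=cv2.INTER_CUBIC)); print("org",u-h,v-h)
cv2.imwrite("pics/l1.png",np.hstack(ims))
E
```

```text
{'time_s': np.float64(7.05), 'eef_pos': array([0.5711, 0.1373, 0.2309]), 'eef_rot': array([-4.000e-04,  7.784e-01,  6.278e-01, -4.000e-04]), 'opening': np.float64(0.2391), 'wrist_force': array([ 0.3466, -0.0321, -0.2094]), 'grasp_force': np.float64(59.2692)}
scene
meter_tip [([0.5702, 0.137, 0.1357], 0.63)]
meter_center [([0.5688, 0.1394, 0.2077], 0.83), ([0.576, 0.1376, 0.1262], 0.38)]
port_left_top [([0.575, 0.1361, 0.1287], 0.89)]
port_right_top [([0.532, -0.0611, 0.1231], 0.56)]
meter [([0.5706, 0.1352, 0.1328], 0.74)]
362 218
org 302 158
wrist
meter_tip [([0.5734, 0.1354, 0.1347], 0.95)]
meter_center [([0.5691, 0.1331, 0.2082], 0.86)]
port_left_top [([0.5732, 0.1373, 0.1254], 0.93)]
port_right_top [([0.5716, 0.1381, 0.1211], 0.31)]
meter [([0.5714, 0.1338, 0.1351], 0.87), ([0.7246, 0.0041, 0.1281], 0.74)]
316 201
org 256 141
```

View pics/l1.png

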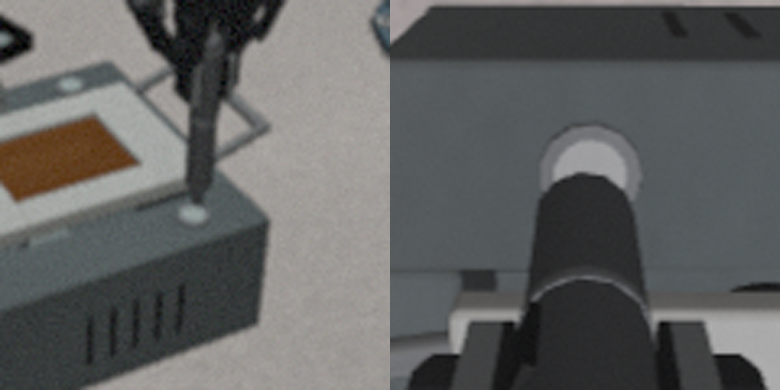

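The crops show the tip about 8 mm above the left window and centred on it. I'll lower it in small steps and watch the force.

send_rows([
  [[0,0,0],[1,0,-3],1],
  [[0,0,0],[1,0,-5],1],
  [[0,0,0],[1,0,-6],1],
  [[0,0,0],[1,0,-6.5],1],
  [[0,0,0],[1,0,-6.5],1],
])

```text
time_s: 8.28
eef_pos: [0.573, 0.1363, 0.2248]
eef_rot: [-0.0, 0.779, 0.627, -0.0]
wrist_force: [0.4, 0.5, -0.4]
opening: 0.241
grasp_force: 59.3
```

send_rows([
  [[0,0,0],[0,0,-0.5],1],
  [[0,0,0],[0,0,-1],1],
  [[0,0,0],[0,0,-1],1],
])

```text
time_s: 8.65
eef_pos: [0.573, 0.1363, 0.2237]
eef_rot: [-0.0, 0.779, 0.627, -0.0]
wrist_force: [0.4, 0.9, -1.4]
opening: 0.235
grasp_force: 59.3
```

send_rows([
  [[0,0,0],[0,0,-0.5],1],
  [[0,0,0],[0,0,-1],1],
  [[0,0,0],[0,0,-1],1],
])

```text
time_s: 9.02
eef_pos: [0.573, 0.1363, 0.2228]
eef_rot: [-0.0, 0.779, 0.627, -0.0]
wrist_force: [0.4, -0.1, 0.1]
opening: 0.243
grasp_force: 59.3
```

send_rows([
  [[0,0,0],[0,0,-0.5],1],
  [[0,0,0],[0,0,-0.5],1],
])

```text
time_s: 9.28
eef_pos: [0.5731, 0.1364, 0.2226]
eef_rot: [0.0, 0.779, 0.627, 0.0]
wrist_force: [-1.2, 0.1, 2.4]
opening: 0.238
grasp_force: 59.6
```

send_rows([
  [[0,0,0],[0,0,-0.4],1],
  [[0,0,0],[0,0,-0.4],1],
  [[0,0,0],[0,0,-0.4],1],
  [[0,0,0],[0,0,-0.4],1],
])

```text
time_s: 9.78
eef_pos: [0.5733, 0.1364, 0.2226]
eef_rot: [0.0, 0.779, 0.627, 0.0]
wrist_force: [-1.0, -0.1, 6.0]
opening: 0.238
grasp_force: 60.0
```

The left window is in contact at about 6 N and has been held for half a second. I'm lifting and moving across to the right port.

send_rows([
  [[0,0,0],[0,0,0],1],
  [[0,0,0],[0,0,25],1],
  [[0,0,0],[0,0,60],1],
  [[0,0,0],[-9,-45,65],1],
  [[0,0,0],[-20,-95,65],1],
  [[0,0,0],[-31,-145,65],1],
  [[0,0,0],[-39,-185,60],1],
  [[0,0,0],[-42,-200,40],1],
  [[0,0,0],[-42,-200,15],1],
  [[0,0,0],[-42,-200,8],1],
])

```text
time_s: 11.02
eef_pos: [0.5299, -0.0636, 0.2278]
eef_rot: [-0.001, 0.779, 0.627, -0.001]
wrist_force: [-0.5, -0.0, 0.3]
opening: 0.242
grasp_force: 59.3
```

send_rows([
  [[0,0,0],[0,0,0],1],
  [[0,0,0],[0,0,0],1],
])

```text
time_s: 11.28
eef_pos: [0.5317, -0.0635, 0.2309]
eef_rot: [0.001, 0.779, 0.627, 0.0]
wrist_force: [0.1, 0.2, -0.4]
opening: 0.242
grasp_force: 59.3
```

Run:
```python
from h import *
o=st()
ims=[]
for c in("scene","wrist"):
    d=camera(c); print(c)
    for t in("meter_tip","port_right_top"):
        print(t,[(x["xyz"],round(x["conf"],2)) for x in spotter.landmark_of(t,c)[:2]])
    u,v=proj(d,[.531,-.063,.134]).astype(int); print(u,v); h=60
    u=min(max(u,h),640-h); v=min(max(v,h),400-h)
    ims.append(cv2.resize(d["pixels"][v-h:v+h,u-h:u+h,::-1],(390,390),interpolation=cv2.INTER_CUBIC))
cv2.imwrite("pics/r1.png",np.hstack(ims))
```

```text
{'time_s': np.float64(11.275), 'eef_pos': array([ 0.5317, -0.0635,  0.2309]), 'eef_rot': array([7.000e-04, 7.786e-01, 6.275e-01, 4.000e-04]), 'opening': np.float64(0.2419), 'wrist_force': array([ 0.1424,  0.2465, -0.4   ]), 'grasp_force': np.float64(59.3082)}
scene
meter_tip [([0.5325, -0.0649, 0.1328], 0.63), ([0.3855, 0.2919, 0.0066], 0.3)]
port_right_top [([0.5331, -0.0647, 0.1267], 0.96), ([0.5767, 0.1373, 0.1258], 0.55)]
323 181
wrist
meter_tip [([0.5278, -0.065, 0.1349], 0.82)]
port_right_top [([0.5276, -0.0617, 0.1244], 0.67)]
316 198
```

View pics/r1.png

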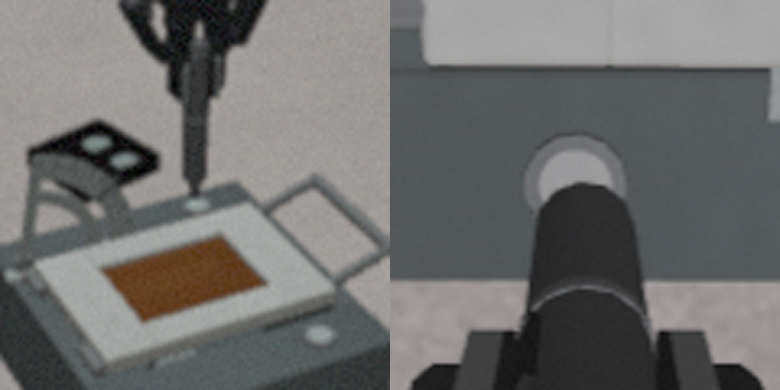

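The right-hand crop shows the window centre about 10 px, or 2.5 mm, to the -x side of the tip. I'll correct that and lower the pen.

send_rows([
  [[0,0,0],[-2,0.5,-3],1],
  [[0,0,0],[-2,0.5,-6],1],
  [[0,0,0],[-2,0.5,-7.5],1],
  [[0,0,0],[-2,0.5,-8],1],
  [[0,0,0],[-2,0.5,-8],1],
])

```text
time_s: 12.2
eef_pos: [0.5291, -0.0632, 0.2226]
eef_rot: [0.0, 0.779, 0.627, -0.0]
wrist_force: [-2.3, 1.2, 4.8]
opening: 0.239
grasp_force: 60.2
```

The right window is in contact at about 5 N. I'll dwell, lift, then return over the holder by the exact reverse of the commanded shifts.

send_rows([
  [[0,0,0],[0,0,0],1],
  [[0,0,0],[0,0,0],1],
  [[0,0,0],[0,0,0],1],
  [[0,0,0],[0,0,0],1],
  [[0,0,0],[0,0,0],1],
  [[0,0,0],[0,0,20],1],
  [[0,0,0],[0,0,60],1],
  [[0,0,0],[-14,36,65],1],
  [[0,0,0],[-33,82,65],1],
  [[0,0,0],[-52,130,65],1],
])

```text
time_s: 13.45
eef_pos: [0.4765, 0.0678, 0.2868]
eef_rot: [0.0, 0.779, 0.627, 0.0]
wrist_force: [-0.2, 1.6, -1.7]
opening: 0.243
grasp_force: 59.3
```

send_rows([
  [[0,0,0],[-19,48,0],1],
  [[0,0,0],[-38,96,0],1],
  [[0,0,0],[-57,144,0],1],
  [[0,0,0],[-75,190,-10],1],
  [[0,0,0],[-87,219,-30],1],
  [[0,0,0],[-91,228.5,-60],1],
  [[0,0,0],[-91,228.5,-85],1],
  [[0,0,0],[-91,228.5,-95],1],
  [[0,0,0],[-91,228.5,-98],1],
  [[0,0,0],[-91,228.5,-98],1],
])

```text
time_s: 14.7
eef_pos: [0.3867, 0.2954, 0.1897]
eef_rot: [0.0, 0.779, 0.627, 0.001]
wrist_force: [0.1, -0.3, -0.7]
opening: 0.24
grasp_force: 59.3
```

send_rows([
  [[0,0,0],[0,0,-6],1],
  [[0,0,0],[0,0,-15],1],
  [[0,0,0],[0,0,-25],1],
])

```text
time_s: 15.08
eef_pos: [0.3861, 0.2953, 0.1633]
eef_rot: [0.0, 0.779, 0.627, 0.0]
wrist_force: [0.3, 0.4, -1.3]
opening: 0.242
grasp_force: 59.3
```

send_rows([
  [[0,0,0],[0,0,-12],1],
  [[0,0,0],[0,0,-25],1],
  [[0,0,0],[0,0,-38],1],
  [[0,0,0],[0,0,-48],1],
  [[0,0,0],[0,0,-53],1],
  [[0,0,0],[0,0,-54],1],
  [[0,0,0],[0,0,-54],1],
])

```text
time_s: 15.95
eef_pos: [0.3863, 0.2955, 0.1102]
eef_rot: [0.0, 0.779, 0.627, 0.0]
wrist_force: [-1.2, 0.8, -0.3]
opening: 0.241
grasp_force: 59.3
```

send_rows([
  [[0,0,0],[0,0,-1.3],1],
  [[0,0,0],[0,0,-1.3],1],
  [[0,0,0],[0,0,-1.3],0.4],
  [[0,0,0],[0,0,-1.3],0.1],
  [[0,0,0],[0,0,-1.3],-0.2],
  [[0,0,0],[0,0,-1.3],-0.2],
  [[0,0,0],[0,0,20],-0.2],
  [[0,0,0],[0,0,70],-0.2],
  [[0,0,0],[0,0,125],-0.2],
  [[0,0,0],[0,0,170],-0.2],
])

```text
time_s: 17.2
eef_pos: [0.3862, 0.2954, 0.2822]
eef_rot: [0.0, 0.779, 0.627, 0.001]
wrist_force: [1.2, 0.4, -0.4]
opening: 0.598
grasp_force: 0.0
```

Run:
```python
from h import *
o=st()
for c in("scene","top"):
    d=camera(c); print(c)
    if c=="scene":
        u,v=proj(d,[.386,.2955,.1]).astype(int);a=d["pixels"][v-60:v+60,u-60:u+60,::-1]
        u,v=proj(d,[.4635,.0577,.15]).astype(int);b=d["pixels"][v-60:v+60,u-60:u+60,::-1]
        cv2.imwrite("pics/h1.png",cv2.resize(np.hstack([a,b]),None,fx=3.2,fy=3.2,interpolation=cv2.INTER_CUBIC))
    for t in("meter_center","lid_bar"):
        print(t,[(x["xyz"],round(x["conf"],2)) for x in spotter.landmark_of(t,c)[:2]])
```

```text
{'time_s': np.float64(17.2), 'eef_pos': array([0.3862, 0.2954, 0.2822]), 'eef_rot': array([2.000e-04, 7.788e-01, 6.272e-01, 8.000e-04]), 'opening': np.float64(0.598), 'wrist_force': array([ 1.2116,  0.3799, -0.4266]), 'grasp_force': np.float64(0.0)}
scene
meter_center [([0.3838, 0.2981, 0.086], 0.79), ([0.6082, 0.026, -0.0041], 0.26)]
lid_bar [([0.4619, 0.0563, 0.1459], 0.63)]
top
meter_center [([0.3878, 0.2957, 0.0825], 0.66)]
lid_bar [([0.4655, 0.0599, 0.1518], 0.62)]
```

View pics/h1.png

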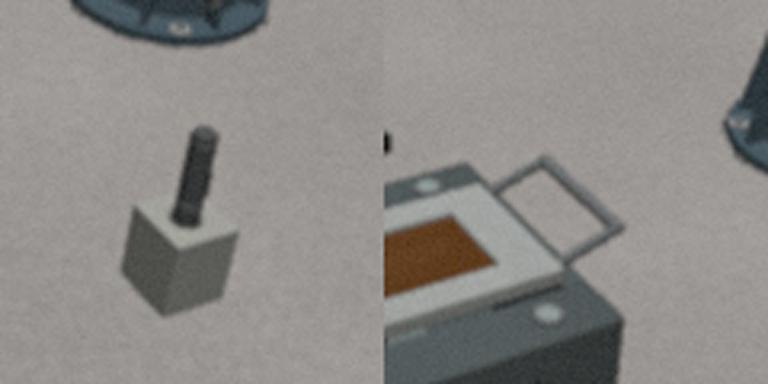

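The left crop shows the meter standing in its block, and the right crop shows the lid closed with its bar free. I'm going over the bar with a narrow finger gap.

send_rows([
  [[0,0,0],[15,-48,0],0.3],
  [[0,0,0],[31,-96,0],0.3],
  [[0,0,0],[47,-144,0],0.3],
  [[0,0,0],[62,-192,0],0.3],
  [[0,0,0],[74,-227,-15],0.3],
  [[0,0,0],[77.5,-237.5,-45],0.3],
  [[0,0,0],[77.5,-237.5,-75],0.3],
  [[0,0,0],[77.5,-237.5,-85],0.3],
  [[0,0,0],[77.5,-237.5,-85],0.3],
])

```text
time_s: 18.62
eef_pos: [0.4627, 0.0581, 0.1938]
eef_rot: [-0.001, 0.779, 0.627, -0.001]
wrist_force: [0.3, 0.1, -0.1]
opening: 0.349
grasp_force: 0.0
```

Run:
```python
from h import *
o=st()
d=camera("wrist"); cv2.imwrite("pics/b1.png",d["pixels"][:,:,::-1])
for t in("lid_bar","trip_line"):
    print(t,[(x["xyz"],round(x["conf"],2)) for x in spotter.landmark_of(t,"wrist")[:2]])
print(proj(d,[.4637,.0578,.150]), proj(d,o["eef_pos"]), proj(d,o["eef_pos"]-[0,0,.05]))
```

```text
{'time_s': np.float64(18.625), 'eef_pos': array([0.4627, 0.0581, 0.1938]), 'eef_rot': array([-0.001 ,  0.7787,  0.6273, -0.0009]), 'opening': np.float64(0.3486), 'wrist_force': array([ 0.3089,  0.1203, -0.0679]), 'grasp_force': np.float64(0.0)}
lid_bar [([0.4581, 0.055, 0.1481], 0.61)]
trip_line [([0.6168, -0.0613, 0.18], 0.65)]
[319.48721571 224.5185255 ] [318.10249329 257.41544834] [317.81216868 220.82828213]
```

View pics/b1.png

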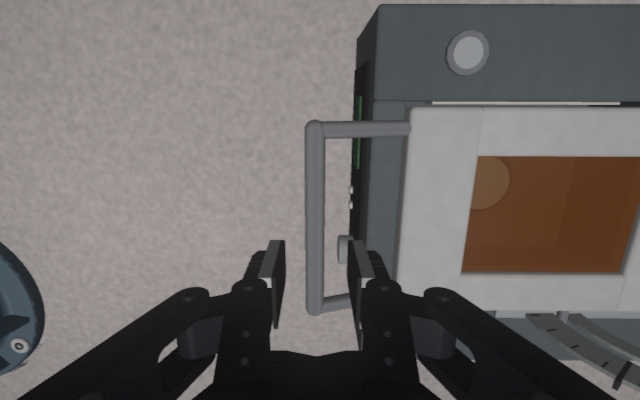

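The bar is the vertical line at column 315, rows 128 to 307, about 1 mm left of the finger centre at column 317. I'm lowering and closing on it.

send_rows([
  [[0,0,0],[-1,0,-5],0.42],
  [[0,0,0],[-1,0,-20],0.42],
  [[0,0,0],[-1,0,-38],0.42],
  [[0,0,0],[-1,0,-52],0.42],
  [[0,0,0],[-1,0,-60],0.42],
  [[0,0,0],[-1,0,-61],0.42],
  [[0,0,0],[-1,0,-61],0.42],
])

```text
time_s: 19.65
eef_pos: [0.4629, 0.0578, 0.1342]
eef_rot: [0.0, 0.779, 0.627, 0.0]
wrist_force: [0.2, -0.6, -0.9]
opening: 0.291
grasp_force: 0.0
```

send_rows([
  [[0,0,0],[0,0,0],0.6],
  [[0,0,0],[0,0,0],0.8],
  [[0,0,0],[0,0,0],1],
  [[0,0,0],[0,0,0],1],
  [[0,0,0],[0,0,0],1],
])

```text
time_s: 20.27
eef_pos: [0.4616, 0.0581, 0.1341]
eef_rot: [-0.001, 0.779, 0.627, -0.001]
wrist_force: [-4.4, 1.4, 3.8]
opening: 0.121
grasp_force: 58.5
```

The bar is gripped. I'm easing the lid up along its arc, first to about 15°.

send_rows([
  [[0,0,0],[0.7,0,4],1],
  [[0,0,0],[1.4,-0.3,11],1],
  [[0,0,0],[2.5,-0.5,19],1],
  [[0,0,0],[3.9,-0.9,27.3],1],
  [[0,0,0],[5.4,-1.2,33.9],1],
  [[0,0,0],[6.8,-1.5,40.6],1],
  [[0,0,0],[8.5,-1.9,47.3],1],
  [[0,0,0],[10.4,-2.3,54],1],
  [[0,0,0],[12.5,-2.8,60.5],1],
  [[0,0,0],[14.7,-3.2,67],1],
])

```text
time_s: 21.52
eef_pos: [0.4754, 0.0551, 0.2005]
eef_rot: [-0.002, 0.779, 0.627, -0.002]
wrist_force: [-7.7, 1.4, -5.7]
opening: 0.114
grasp_force: 58.3
```

send_rows([
  [[0,0,0],[2,-0.4,5.3],1],
  [[0,0,0],[4.1,-0.9,10.7],1],
  [[0,0,0],[6.3,-1.4,16],1],
  [[0,0,0],[8.7,-1.9,21.1],1],
  [[0,0,0],[11.1,-2.4,26.3],1],
  [[0,0,0],[13.7,-3,31.4],1],
  [[0,0,0],[16.4,-3.6,36.5],1],
  [[0,0,0],[19.1,-4.2,41.5],1],
  [[0,0,0],[22,-4.8,46.4],1],
  [[0,0,0],[25,-5.5,51.3],1],
])

```text
time_s: 22.78
eef_pos: [0.499, 0.0498, 0.2519]
eef_rot: [-0.003, 0.779, 0.627, -0.003]
wrist_force: [-16.5, 1.7, 0.4]
opening: 0.117
grasp_force: 58.5
```

Run:
```python
from h import *
o=st()
Y=np.array([.9765,-.2155,0]); H=np.array([.719,.0005,.126])
g=o["eef_pos"]+[0,0,.019]
b=H-.0; rel=g-H; print("grasp angle",np.degrees(np.arctan2(rel[2],-rel@Y))-5.23, np.hypot(rel[2],rel@Y))
for c in("scene","top"):
    camera(c)
    for t in("lid_bar","trip_line","lid_hinge"):
        for x in spotter.landmark_of(t,c)[:1]:
            r=np.array(x["xyz"])-H; print(c,t,x["xyz"],round(x["conf"],2),np.degrees(np.arctan2(r[2],-r@Y)),np.hypot(r[2],r@Y))
```

```text
{'time_s': np.float64(22.775), 'eef_pos': array([0.499 , 0.0498, 0.2519]), 'eef_rot': array([-0.0031,  0.7787,  0.6274, -0.0029]), 'opening': np.float64(0.1167), 'wrist_force': array([-16.4562,   1.662 ,   0.3619]), 'grasp_force': np.float64(58.4663)}
grasp angle 27.48959528530936 0.26799723236325923
scene lid_bar [0.4977, 0.0481, 0.2625] 0.94 31.091198097315473 0.2643290650449975
scene trip_line [0.6167, -0.0663, 0.1828] 0.92 33.597010759595975 0.10264786432411778
scene lid_hinge [0.7201, -0.0002, 0.1282] 0.74 119.1098555568908 0.0025180597689491028
top trip_line [0.7074, -0.3869, -0.0008] 0.71 -119.64264103290314 0.14589350891417346
top lid_hinge [0.7156, -0.0002, 0.1277] 0.7 28.2093096204499 0.0035964073132085258
```

The wrist force shows about 14 N pushing outward along the radius, so the command is 1 to 2 mm too far in. The lid is at about 27°. I'll correct outward and go on to about 33°.

send_rows([
  [[0,0,0],[-0.3,0.1,2.7],1],
  [[0,0,0],[1.8,-0.4,6.5],1],
  [[0,0,0],[4.4,-1,10],1],
  [[0,0,0],[7.3,-1.6,14],1],
  [[0,0,0],[10.2,-2.3,17.7],1],
  [[0,0,0],[13,-2.9,21.2],1],
  [[0,0,0],[13,-2.9,21.2],1],
])

```text
time_s: 24.05
eef_pos: [0.5133, 0.0467, 0.2737]
eef_rot: [-0.002, 0.779, 0.627, -0.002]
wrist_force: [-13.8, 1.8, 0.7]
opening: 0.114
grasp_force: 58.9
```

Run:
```python
from h import *
o=st()
p=(o["eef_pos"]-[.4616,.0581,.1341]); back=p@[.9765,-.2155,0]; up=p[2]
print(back*1e3,up*1e3,"ang",np.degrees(np.arcsin((.024+up)/.2631))-5.23,np.degrees(np.arccos((.262-back)/.2631))-5.23)
d=camera("scene")
for t in("lid_bar","trip_line"): print(t,[(x["xyz"],round(x["conf"],2)) for x in spotter.landmark_of(t,"scene")[:1]])
# candidate pin positions on plate for angles
Y=np.array([.9765,-.2155,0]);L=np.array([.2155,.9765,0]);H=np.array([.719,.0005,.126])
u,v=proj(d,[.64,-.065,.17]).astype(int)
a=cv2.resize(d["pixels"][v-35:v+35,u-45:u+45,::-1],None,fx=6,fy=6,interpolation=cv2.INTER_CUBIC)
w=camera("wrist"); cv2.imwrite("pics/q1.png",a); print(u-45,v-35)
cv2.imwrite("pics/q1w.png",w["pixels"][:,:,::-1])
for th in(25,30,35):
    t=np.radians(th); 
    for r in(.074,.1): print(th,r,(proj(d,H-Y*r*np.cos(t)+[0,0,r*np.sin(t)]-L*.085)-[u-45,v-35])*6)
```

```text
{'time_s': np.float64(24.05), 'eef_pos': array([0.5133, 0.0467, 0.2737]), 'eef_rot': array([-0.0019,  0.7788,  0.6273, -0.0018]), 'opening': np.float64(0.1143), 'wrist_force': array([-13.7538,   1.849 ,   0.7078]), 'grasp_force': np.float64(58.8658)}
52.95451160709386 139.5505936477827 ang 33.205191553212714 32.15744848906483
lid_bar [([0.5132, 0.0483, 0.2822], 0.65)]
trip_line [([0.6202, -0.0673, 0.1792], 0.78)]
246 148
25 0.074 [278.32269187 229.46553311]
25 0.1 [325.83443278 195.95206559]
30 0.074 [271.88135519 220.35646176]
30 0.1 [317.37826715 183.49375096]
35 0.074 [264.40164955 211.98243399]
35 0.1 [307.50080859 171.99349167]
```

View pics/q1.png

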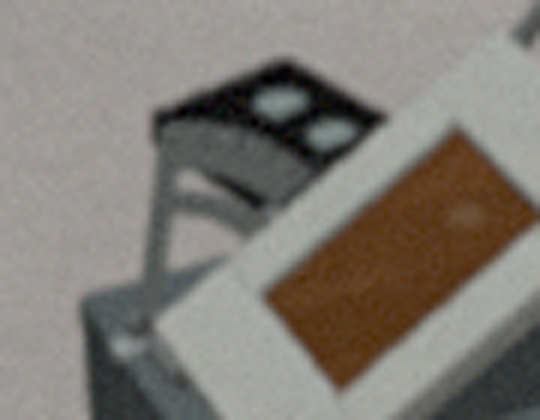

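The scene crop shows the lid hiding the pin; the quadrant rim runs around (230,160). I'll look at the wrist view instead.

View pics/q1w.png

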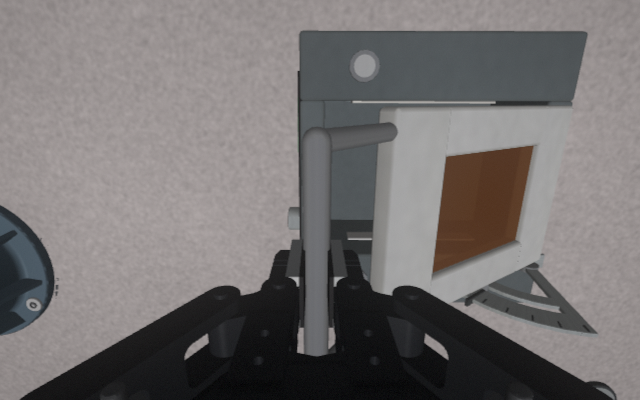

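The wrist picture shows the bar still centred in the fingers at column 316, with the plate at lower right and the pin hidden by the lid. Arm kinematics and the bias-corrected detection agree on about 32.6°. I'll take the last 2.4°, again with a small outward correction.

send_rows([
  [[0,0,0],[0.5,-0.1,2.5],1],
  [[0,0,0],[2.2,-0.5,4.7],1],
  [[0,0,0],[4,-0.9,7],1],
  [[0,0,0],[5.6,-1.2,9],1],
  [[0,0,0],[5.6,-1.2,9],1],
  [[0,0,0],[5.6,-1.2,9],1],
])

```text
time_s: 25.0
eef_pos: [0.52, 0.0452, 0.2827]
eef_rot: [-0.001, 0.779, 0.627, -0.001]
wrist_force: [-8.2, 1.1, -2.7]
opening: 0.114
grasp_force: 58.6
```

Run:
```python
from h import *
o=st()
p=(o["eef_pos"]-[.4616,.0581,.1341]); back=p@[.9765,-.2155,0]; up=p[2]
print(back*1e3,up*1e3,"ang",np.degrees(np.arcsin((.024+up)/.2631))-5.23,np.degrees(np.arccos((.262-back)/.2631))-5.23)
H=np.array([.719,.0005,.126])
for c in("scene","top"):
    d=camera(c)
    for x in spotter.landmark_of("lid_bar",c)[:1]:
        r=np.array(x["xyz"])-H; print(c,x["xyz"],x["conf"],np.degrees(np.arctan2(r[2],-r@[.9765,-.2155,0]))-5.23)
w=camera("wrist"); cv2.imwrite("pics/q2.png",cv2.resize(w["pixels"][230:360,420:620,::-1],None,fx=4,fy=4,interpolation=cv2.INTER_CUBIC))
for x in spotter.landmark_of("trip_line","wrist")[:1]: print(x, proj(w,x["xyz"]))
```

```text
{'time_s': np.float64(25.0), 'eef_pos': array([0.52  , 0.0452, 0.2827]), 'eef_rot': array([-7.000e-04,  7.788e-01,  6.273e-01, -8.000e-04]), 'opening': np.float64(0.114), 'wrist_force': array([-8.153 ,  1.0967, -2.6526]), 'grasp_force': np.float64(58.5871)}
59.85131923254773 148.6155845470369 ang 35.771862337290045 34.56547985145832
scene [0.5227, 0.0433, 0.2948] 0.63 34.806162017477334
{'xyz': [0.6145, -0.0617, 0.1861], 'conf': 0.62} [453.80806309 295.05494417]
```

View pics/q2.png

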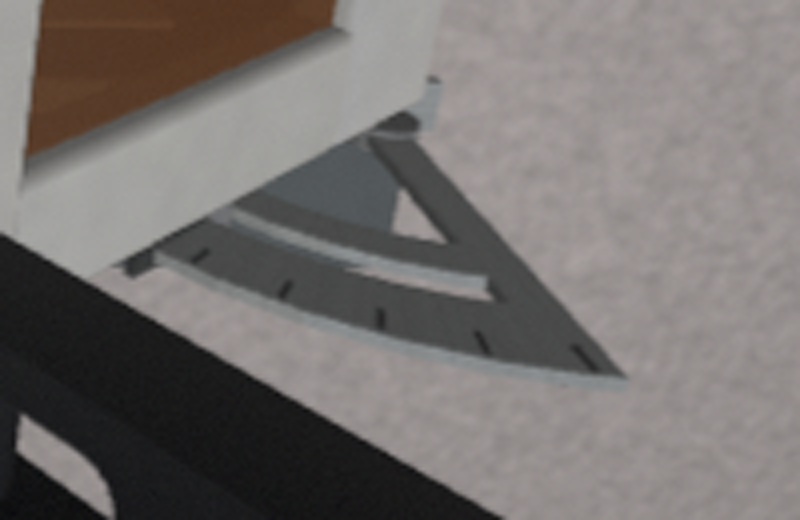

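The quadrant crop shows the short lines down to 40° at (200,257) and the long trip line at (140,262) right at the lid's edge. That agrees with the roughly 35.3° estimate. I'll dwell briefly and hand in while holding the lid.

send_rows([
  [[0,0,0],[-0.3,0,-0.3],1],
  [[0,0,0],[-0.3,0,-0.3],1],
  [[0,0,0],[-0.3,0,-0.3],1],
  [[0,0,0],[-0.3,0,-0.3],1],
  [[0,0,0],[-0.3,0,-0.3],1],
  [[0,0,0],[-0.3,0,-0.3],1],
])

```text
time_s: 26.05
eef_pos: [0.5198, 0.0452, 0.2824]
eef_rot: [-0.001, 0.779, 0.627, -0.001]
wrist_force: [-8.4, 1.7, -2.7]
opening: 0.113
grasp_force: 58.6
```

```bash
python3 -c "
from h import *
st(); print(ctrl.hand_in())"
```

```text
{'time_s': np.float64(26.05), 'eef_pos': array([0.5198, 0.0452, 0.2824]), 'eef_rot': array([-8.000e-04,  7.788e-01,  6.273e-01, -7.000e-04]), 'opening': np.float64(0.1132), 'wrist_force': array([-8.3756,  1.6749, -2.6702]), 'grasp_force': np.float64(58.5541)}
the job is handed in; nothing more can be done
None
```

The job is handed in at 26 s: the meter touched both windows at about 5–6 N and is back in its holder, and the gripper is holding the lid steady at about 35° (estimated from arm position and camera, as the lid hid the pin).

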